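# Shut the boot dryer's row of vent flaps

### The job

The boots are dry: shut all six vent flaps on top of the white boot dryer by running your closed fingertips lightly along the curved row, beginning at the end by the round timer knob, so that the flaps tip over one after another and lie flat. Touch the dryer only gently, and leave everything that stands on and around it where it is; nothing is to be picked up.

Things in the scene. Friction and masses are not known exactly. Their poses are not given: they have to be found in the camera images.
- dryer: boot dryer, a low white box fixed to the bench, 220 (own x) x 300 (own y) x 50 mm high; origin under its centre, z up. On its flat top (50 mm above the bench) six steel vent flaps, flap0 to flap5, stand in a row along an arc. The top is bare for 45 mm along the arc before flap0 and beyond the shut flap5
- arc_center (a point): centre of the row's arc (radius 120 mm), on the dryer's top at own x = -60, y = 0 mm; axes as the dryer's. Seen from here the hinges of flap0 to flap5 lie at -1.0, -0.64, -0.28, 0.08, 0.44 and 0.80 rad from own +x towards own +y
- timer_knob (a point): top of the round black timer knob (40 mm wide, 16 mm high, fixed) on the dryer's top at own x = 83, y = -122 mm, outside the row, at the flap0 end
- flap0 (a joint): flap 0 (0 is nearest the knob), rad. 0 = open, leaning 15 degrees past upright towards the knob end, on its stop; 0.26 = upright. Its hinge's slight friction holds it anywhere up to about 0.65; tipped farther it falls by itself to 1.83 = shut, flat along the arc on the side away from the knob. 15 g, yields well under 1 N
- flap1 (a joint): flap 1 (0 is nearest the knob), rad. 0 = open, leaning 15 degrees past upright towards the knob end, on its stop; 0.26 = upright. Its hinge's slight friction holds it anywhere up to about 0.65; tipped farther it falls by itself to 1.83 = shut, flat along the arc on the side away from the knob. 15 g, yields well under 1 N
- flap2 (a joint): flap 2 (0 is nearest the knob), rad. 0 = open, leaning 15 degrees past upright towards the knob end, on its stop; 0.26 = upright. Its hinge's slight friction holds it anywhere up to about 0.65; tipped farther it falls by itself to 1.83 = shut, flat along the arc on the side away from the knob. 15 g, yields well under 1 N
- flap3 (a joint): flap 3 (0 is nearest the knob), rad. 0 = open, leaning 15 degrees past upright towards the knob end, on its stop; 0.26 = upright. Its hinge's slight friction holds it anywhere up to about 0.65; tipped farther it falls by itself to 1.83 = shut, flat along the arc on the side away from the knob. 15 g, yields well under 1 N
- flap4 (a joint): flap 4 (0 is nearest the knob), rad. 0 = open, leaning 15 degrees past upright towards the knob end, on its stop; 0.26 = upright. Its hinge's slight friction holds it anywhere up to about 0.65; tipped farther it falls by itself to 1.83 = shut, flat along the arc on the side away from the knob. 15 g, yields well under 1 N
- flap5 (a joint): flap 5 (0 is nearest the knob), rad. 0 = open, leaning 15 degrees past upright towards the knob end, on its stop; 0.26 = upright. Its hinge's slight friction holds it anywhere up to about 0.65; tipped farther it falls by itself to 1.83 = shut, flat along the arc on the side away from the knob. 15 g, yields well under 1 N
- hinge0 (a point): foot of flap 0: middle of its hinge line, on the arc, 53 mm above the bench; hinge axis radial to the arc. The flap is a plate 20 mm wide across the row, 26 mm long, 3 mm thick; open, its free edge is about 28 mm above the dryer's top; shut, its upper face is 4.5 mm above it. Axes as the dryer's
- hinge1 (a point): foot of flap 1: middle of its hinge line, on the arc, 53 mm above the bench; hinge axis radial to the arc. The flap is a plate 20 mm wide across the row, 26 mm long, 3 mm thick; open, its free edge is about 28 mm above the dryer's top; shut, its upper face is 4.5 mm above it. Axes as the dryer's
- hinge2 (a point): foot of flap 2: middle of its hinge line, on the arc, 53 mm above the bench; hinge axis radial to the arc. The flap is a plate 20 mm wide across the row, 26 mm long, 3 mm thick; open, its free edge is about 28 mm above the dryer's top; shut, its upper face is 4.5 mm above it. Axes as the dryer's
- hinge3 (a point): foot of flap 3: middle of its hinge line, on the arc, 53 mm above the bench; hinge axis radial to the arc. The flap is a plate 20 mm wide across the row, 26 mm long, 3 mm thick; open, its free edge is about 28 mm above the dryer's top; shut, its upper face is 4.5 mm above it. Axes as the dryer's
- hinge4 (a point): foot of flap 4: middle of its hinge line, on the arc, 53 mm above the bench; hinge axis radial to the arc. The flap is a plate 20 mm wide across the row, 26 mm long, 3 mm thick; open, its free edge is about 28 mm above the dryer's top; shut, its upper face is 4.5 mm above it. Axes as the dryer's
- hinge5 (a point): foot of flap 5: middle of its hinge line, on the arc, 53 mm above the bench; hinge axis radial to the arc. The flap is a plate 20 mm wide across the row, 26 mm long, 3 mm thick; open, its free edge is about 28 mm above the dryer's top; shut, its upper face is 4.5 mm above it. Axes as the dryer's
- paperweight: clear glass dome, 60 mm wide, 39 mm high, loose on the dryer's top inside the curve of the row; origin under its centre. To be left where it is
- peg: wooden clothes peg, 72 x 16 x 12 mm, loose on the dryer's top outside the row, near the corner opposite the timer knob; origin under its centre. To be left where it is
- padlock: steel padlock lying flat on the bench beside the dryer, body 42 x 46 x 20 mm; origin under the body's centre. To be left where it is
- wax_tin: flat round aluminium tin, 64 mm wide, 24 mm high, on the bench beside the dryer; origin under its centre. To be left where it is
- mug: white ceramic mug, 82 mm wide, 95 mm high, on the bench; origin under its centre. To be left where it is
- flashlight: green plastic flashlight lying on the bench, 145 mm long, 42 mm thick; origin under its middle. To be left where it is
- brush: hand brush lying on the bench; origin under its middle. To be left where it is

How it is judged:
By the outcome, as a careful person would: the job done as asked, in the order asked, and still so for the second after the job is handed in, with the robot touching nothing.
It also fails if it takes over 42 s, if anything falls off the work surface, if the arm or the gripper's body presses on something with over 40 N, if the wrist force passes 120 N, or if a joint passes its speed limit or range.

### The arm

A 7-joint arm with a two-finger parallel gripper is mounted at the origin on the work surface. World frame = base frame: x ahead of the robot, y to its left, z up, the work surface at z = 0. Lengths are in mm, angles in rad, forces in N, time in s.
With the tool pointing down it reaches from about 350 to 900 mm from the base axis. Payload 7.2 kg.
Tool frame: the origin (TCP) lies on the centre line of the jaws, within the pads' length; the fingertips stand 19 mm ahead of it and the grasp point (between the pads) is the TCP; z points along the fingers, x is the direction in which the jaws open and shut, and the axes are right-handed (so a half turn about z gives the same grasp; the last joint's range is limited). The gripper opens to 88 mm and grips with 3 to 60 N. Pads are 20 mm wide; open, the fingers measure 115 mm over their backs; the gripper's body (75 mm by 178 mm) begins 61 mm behind the grasp point.
Start: joints at [-1.352, 0.411, -0.013, 1.596, 0.006, 1.134, -0.082], TCP at [176.812, 599.471, 241.653] pointing down, gripper open.
Joint ranges: [-2.95, 2.95], [-0.29, 1.99], [-1.47, 1.44], [0.14, 2.54], [-1.03, 4.17], [0.13, 1.85], [-2.86, 2.86]. Speed limits (rad/s): [2.39, 2.39, 3.01, 3.01, 3.14, 3.14, 3.14].

### API

Orientations are given as a unit quaternion [w, x, y, z].
In Python, from bench import r gives the robot as it stands.
- The arm moves only by the tool send_rows, never from a script. Its argument "commands" is a list of rows, each an object of numbers: "x", "y", "z": the shift along the world's x, y, z in m; "ax", "ay", "az": the turn, a rotation vector about the world's x, y, z in rad. A call has 1 to 10 rows; each row is the pose to reach, as a shift and turn from the pose measured when the call began; what a row does not reach only later rows make up. A row lasts 1/8 s, in which the tool goes at most 62.5 mm and 10.7 degrees, less where a joint would pass 70% of its speed; a pose out of reach is approached as far as the arm can. A call with a gripper value outside its range is refused whole. "fingers" is the opening in per cent of the stroke, from 0 (shut) to 100 (fully open), set as the call begins (left out, the last holds). The fingers move at their own pace and stop on an object; the grip force is fixed at half the most. Time passes only in rows, so rows that repeat a pose let the fingers close. It gives the time, the measured TCP pose, the force and the opening at its end, in the units of the state.
- r.observe(): the state, without advancing time (a new reading comes with each control period).
- r.capture(name): name is "side" or "top" or "wrist"; returns the picture (384x512x3 uint8, red, green, blue); there is no depth.
- r.camera_info(name): a dict with "fx", "fy", "cx", "cy" (pixels), "R" (3x3) and "t" (3): a world point X has camera coordinates R X + t. Camera axes: x right, y down, z forward; pixel columns grow to the right and rows downward; lengths in mm; the calibration is good to about 2 mm. A picture is of the moment at which its call begins: read the wrist's pose just before it. camera_info takes no time and is no camera call; for the wrist camera it gives the pose at the moment of the call.
- r.hand_in(): hands the job in, once; it reports no verdict.
Trained networks look in the newest picture that a camera, given by its name, has taken for a name from the list of things; names that differ only in an ending like _2 or _b are one class to them, and where a whole thing is asked for, a point or a joint stands for the part that bears it (a point fixed in the world has none). Each returns a list of dicts, best first, with "confidence" (0 to 1); they miss things now and then, are a little off and sometimes report something else, mostly with a low value. They report only what shows in the picture. A call takes as long as a camera call.
- r.search_frame(name, camera): "uv" ([column, row] in pixels, amid what is visible of it).
- r.mark_of(name, camera): "uv" ([column, row] in pixels: a listed point, or the origin of a listed thing).
The state is a dict: "time": time; "joints": joint angles; "joint_velocities": joint speeds; "joint_torque": joint torques, N m; "ee_pos": TCP position; "tool_rot": TCP orientation; "ft_force": force on the tool from outside, world axes, zero at the start; "wrist_torque": the same for the moment, N m; "width": finger opening in mm.
Only numpy, scipy, OpenCV 4.12 (cv2) and the standard library are available. Lean on these libraries where they do the work, as an engineer would, in place of code of your own. Each camera call takes 0.05 s, during which the arm holds its last target. There are 200 camera calls.

## Working session

There is one attempt and no reset: what is moved stays moved. The work goes in short steps, Python scripts to look and compute and a tool call to move; the robot and the scene stay as the last step left them, time stands still between calls to the robot, and variables do not carry over. Pictures are saved under pics/ and viewed, on a budget of 10 in all, crops included, one or two more only if the job needs it, and the job is handed in when it is done.

Besides the shell and the picture viewer there is one more tool, called after "Emit:" as name([rows], argument=value, ...), one row to a line, values as JSON. send_rows: Moves the arm, as the interface text tells. Its arguments: {"type":"object","properties":{"commands":{"type":"array"},"fingers":{"type":"number"}},"required":["commands"]}

```bash
mkdir -p pics; ls; python3 - <<'E'
from bench import r
import cv2,numpy as np
s=r.observe(); print({k:np.round(s[k],3).tolist() for k in('time','ee_pos','tool_rot','ft_force','width')})
for c in('top','side'):
    im=r.capture(c); cv2.imwrite(f'pics/{c}0.png',im[:,:,::-1])
    ci=r.camera_info(c); print(c,{k:np.round(v,3).tolist() for k,v in ci.items()})
    for n in['arc_center','timer_knob','dryer','paperweight','peg']+[f'hinge{i}' for i in range(6)]:
        print(n,[(np.round(d['uv'],1).tolist(),round(d['confidence'],2)) for d in r.mark_of(n,c)[:2]])
E
```

```text
pics
{'time': 0.0, 'ee_pos': [176.689, 599.012, 240.796], 'tool_rot': [0.001, 0.801, 0.599, -0.001], 'ft_force': [-0.56, -0.267, -0.9], 'width': 88.036}
top {'fx': 403.742, 'fy': 403.742, 'cx': 255.858, 'cy': 191.388, 'R': [[0.006, -1.0, 0.011], [-0.994, -0.007, -0.113], [0.113, -0.01, -0.994]], 't': [-11.821, 545.431, 1169.276]}
arc_center [([248.4, 205.2], 0.81)]
timer_knob [([262.3, 138.9], 0.75), ([312.1, 166.3], 0.54)]
dryer [([239.8, 187.2], 0.94), ([224.1, 170.2], 0.23)]
paperweight [([252.8, 205.3], 0.78), ([249.8, 203.7], 0.75)]
peg [([251.9, 208.6], 0.7), ([178.2, 236.7], 0.53)]
hinge0 [([221.2, 169.6], 0.73), ([253.3, 163.4], 0.72)]
hinge1 [([221.2, 169.6], 0.73), ([253.3, 163.4], 0.72)]
hinge2 [([221.2, 169.6], 0.73), ([253.3, 163.4], 0.72)]
hinge3 [([221.2, 169.6], 0.73), ([253.3, 163.4], 0.72)]
hinge4 [([221.2, 169.6], 0.73), ([253.3, 163.4], 0.72)]
hinge5 [([221.2, 169.6], 0.73), ([253.3, 163.4], 0.72)]
side {'fx': 372.772, 'fy': 372.772, 'cx': 254.093, 'cy': 190.985, 'R': [[0.979, -0.203, -0.023], [-0.139, -0.582, -0.801], [0.149, 0.788, -0.598]], 't': [-498.703, 110.197, 1216.639]}
arc_center [([248.2, 187.9], 0.67)]
timer_knob [([308.3, 184.2], 0.84)]
dryer [([264.4, 190.8], 0.86), ([247.9, 193.8], 0.18)]
paperweight [([247.0, 192.7], 0.78)]
peg [([266.8, 159.7], 0.43)]
hinge0 [([283.2, 179.8], 0.95), ([273.7, 173.4], 0.95)]
hinge1 [([283.2, 179.8], 0.95), ([273.7, 173.4], 0.95)]
hinge2 [([283.2, 179.8], 0.95), ([273.7, 173.4], 0.95)]
hinge3 [([283.2, 179.8], 0.95), ([273.7, 173.4], 0.95)]
hinge4 [([283.2, 179.8], 0.95), ([273.7, 173.4], 0.95)]
hinge5 [([283.2, 179.8], 0.95), ([273.7, 173.4], 0.95)]
```

```bash
python3 - <<'E'
import cv2
a=cv2.imread('pics/top0.png')[100:280,130:370]
cv2.imwrite('pics/top0c.png',cv2.resize(a,None,fx=3.3,fy=3.3,interpolation=cv2.INTER_CUBIC))
a=cv2.imread('pics/side0.png')[110:260,160:360]
cv2.imwrite('pics/side0c.png',cv2.resize(a,None,fx=4,fy=4,interpolation=cv2.INTER_CUBIC))
E
```

```text
(no output)
```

View pics/top0c.png

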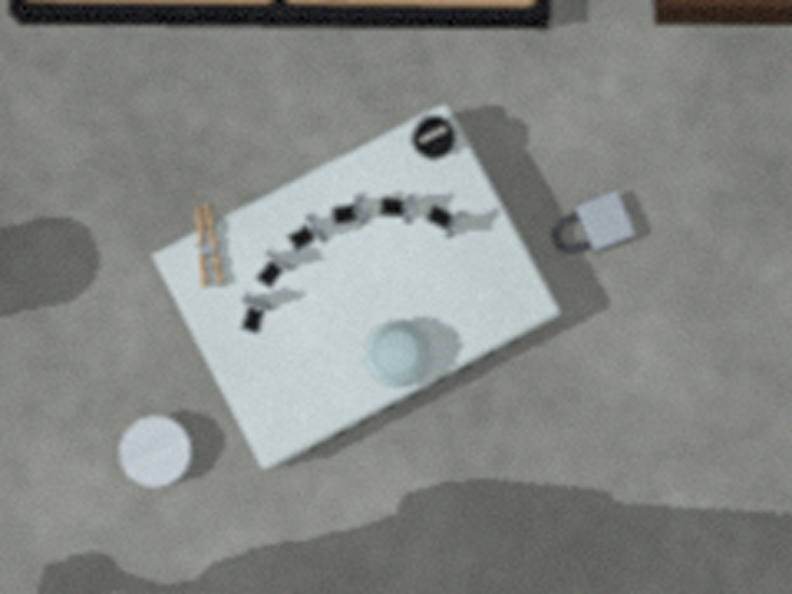

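View pics/side0c.png

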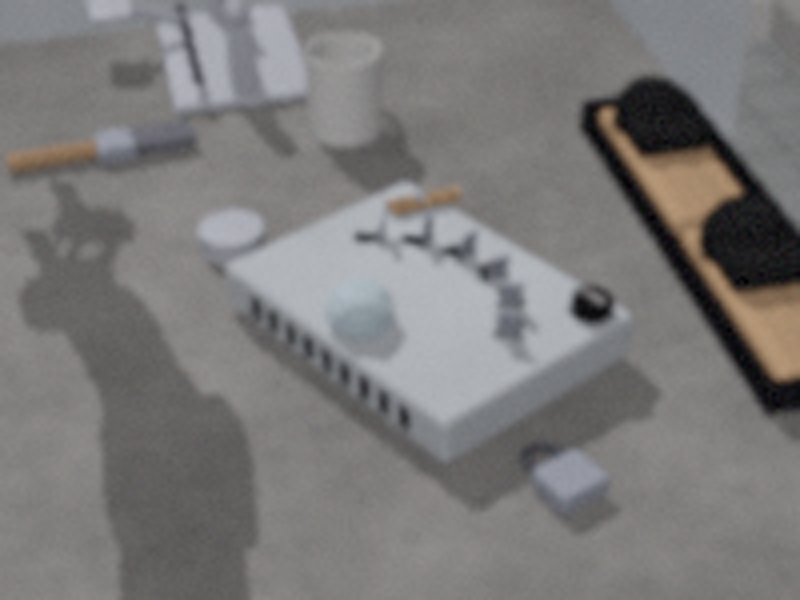

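Top crop: the knob is at about (434,137), the six slots run from (440,215) to (252,318), and the dome is inside the curve. The peg is at (208,245), and the dryer corners are at (445,104), (152,255), (263,468) and (559,314). The side crop agrees. Next I'll fit the dryer pose.

```bash
cat > h.py <<'E'
import numpy as np,cv2
from scipy.optimize import least_squares
def proj(ci,X):
    c=np.asarray(X)@np.array(ci['R']).T+np.array(ci['t'])
    return np.c_[ci['fx']*c[:,0]/c[:,2]+ci['cx'],ci['fy']*c[:,1]/c[:,2]+ci['cy']]
def world(p,L):
    L=np.asarray(L,float);c,s=np.cos(p[2]),np.sin(p[2])
    return np.c_[p[0]+c*L[:,0]-s*L[:,1],p[1]+s*L[:,0]+c*L[:,1],L[:,2]]
def fit(obs,p0):  # obs: list of (ci,L,uv)
    f=lambda p:np.concatenate([(proj(ci,world(p,L))-uv).ravel() for ci,L,uv in obs])
    return least_squares(f,p0,x_scale=[10,10,.1],loss='soft_l1')
TH=np.array([-1,-.64,-.28,.08,.44,.8])
HING=np.c_[-60+120*np.cos(TH),120*np.sin(TH),TH*0+50]
C=[[110,-150,50],[110,150,50],[-110,150,50],[-110,-150,50],[83,-122,66]]
E
python3 - <<'E'
from h import *; from bench import r
t=r.camera_info('top');s=r.camera_info('side')
a=np.array([[445,104],[152,255],[263,468],[559,314],[434,137]])/3.3+[130,100]
b=np.array([[632,315],[405,183],[228,270],[445,425],[593,300]])/4+[160,110]
for o in([(t,C,a)],[(s,C,b)],[(t,C,a),(s,C,b)]):
    q=fit(o,[500,0,0.5]); print(q.x.round(3),q.fun.round(1).tolist())
p=q.x
print(world(p,[[-60,0,50],[-60+120*np.cos(.0),0,50],[83,-122,66]]).round(),world(p,HING).round())
print(((proj(t,world(p,HING))-[130,100])*3.3).round().tolist())
E
```

```text
[5.58304e+02 4.48160e+01 4.93000e-01] [0.4, -1.1, -1.0, -0.3, -0.3, 2.0, 1.3, 0.2, -0.1, -0.2]
[5.59668e+02 3.71390e+01 4.97000e-01] [1.4, 0.3, -0.0, -0.8, -2.0, -1.1, 0.1, 1.1, -0.1, -0.3]
[5.59427e+02 4.32320e+01 4.93000e-01] [1.0, -1.5, -0.5, -0.7, 0.2, 1.6, 1.8, -0.1, 0.4, -0.6, 0.7, -0.6, -0.2, -1.6, -2.2, -2.1, -0.7, -0.2, -0.8, -1.2]
[[507.  15.  50.]
 [612.  72.  50.]
 [690. -25.  66.]] [[611. -43.  50.]
 [625.  -3.  50.]
 [624.  40.  50.]
 [607.  80.  50.]
 [578. 111.  50.]
 [539. 130.  50.]]
[[455.0, 226.0], [410.0, 210.0], [362.0, 212.0], [317.0, 229.0], [281.0, 262.0], [259.0, 305.0]]
```

Emit:
send_rows([
  {"x":0.04,"y":-0.04,"z":0.03,"az":-0.1},
  {"x":0.08,"y":-0.08,"z":0.06,"az":-0.2},
  {"x":0.12,"y":-0.12,"z":0.08,"az":-0.3},
  {"x":0.16,"y":-0.165,"z":0.1,"az":-0.4},
  {"x":0.2,"y":-0.21,"z":0.12,"az":-0.5},
  {"x":0.23,"y":-0.26,"z":0.13,"az":-0.6},
  {"x":0.26,"y":-0.31,"z":0.14,"az":-0.7},
  {"x":0.29,"y":-0.36,"z":0.15,"az":-0.8},
  {"x":0.32,"y":-0.41,"z":0.16,"az":-0.9},
  {"x":0.34,"y":-0.46,"z":0.16,"az":-0.98},
], fingers=0)

```text
$.commands[0]: bad value
```

Emit:
send_rows([
  {"x":0.015,"y":-0.05},
  {"x":0.03,"y":-0.09},
  {"x":0.03,"y":-0.09},
  {"x":0.03,"y":-0.09},
])

```text
$.commands[0]: bad value
```

```bash
python3 - <<'E'
from bench import r
from h import *
s=r.observe(); ci=r.camera_info('wrist'); im=r.capture('wrist'); cv2.imwrite('pics/w1.png',im[:,:,::-1])
print({k:np.round(s[k],3).tolist() for k in('time','ee_pos','tool_rot','ft_force','width','joints')})
np.save('w1.npy',ci,allow_pickle=True)
R=np.array(ci['R']);print((-R.T@ci['t']).round(),R.round(2).tolist(),ci['fx'])
print(proj(ci,world([559.4,43.2,.493],np.r_[C,HING])).round().tolist())
E
```

```text
{'time': 1.2, 'ee_pos': [176.802, 599.475, 241.652], 'tool_rot': [-0.0, 0.801, 0.599, -0.0], 'ft_force': [0.197, -0.144, 0.058], 'width': 87.994, 'joints': [-1.352, 0.411, -0.013, 1.596, 0.006, 1.134, -0.082]}
[109. 621. 385.] [[0.28, 0.96, -0.0], [0.93, -0.27, 0.26], [0.25, -0.07, -0.97]] 342.80205902085305
[[-45.0, 622.0], [75.0, 525.0], [-64.0, 436.0], [-179.0, 552.0], [-59.0, 621.0], [-89.0, 574.0], [-59.0, 575.0], [-33.0, 569.0], [-14.0, 556.0], [-3.0, 538.0], [-4.0, 516.0]]
```

View pics/w1.png

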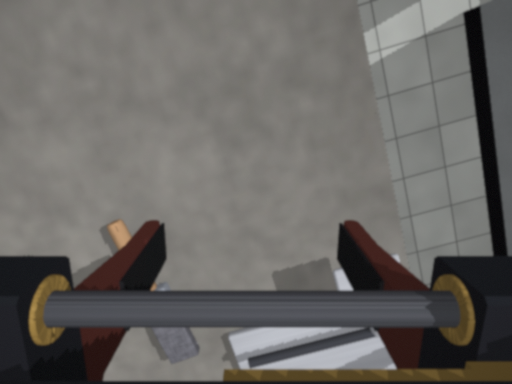

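Only the fingers and the brush show here, because the move was refused (the rows seem to need all six keys). I'll resend with them.

Emit:
send_rows([
  {"x":0.04,"y":-0.04,"z":0.03,"ax":0,"ay":0,"az":-0.1},
  {"x":0.08,"y":-0.08,"z":0.06,"ax":0,"ay":0,"az":-0.2},
  {"x":0.12,"y":-0.12,"z":0.08,"ax":0,"ay":0,"az":-0.3},
  {"x":0.16,"y":-0.165,"z":0.1,"ax":0,"ay":0,"az":-0.4},
  {"x":0.2,"y":-0.21,"z":0.12,"ax":0,"ay":0,"az":-0.5},
  {"x":0.23,"y":-0.26,"z":0.13,"ax":0,"ay":0,"az":-0.6},
  {"x":0.26,"y":-0.31,"z":0.14,"ax":0,"ay":0,"az":-0.7},
  {"x":0.29,"y":-0.36,"z":0.15,"ax":0,"ay":0,"az":-0.8},
  {"x":0.32,"y":-0.41,"z":0.16,"ax":0,"ay":0,"az":-0.9},
  {"x":0.34,"y":-0.46,"z":0.16,"ax":0,"ay":0,"az":-0.98},
], fingers=0)

```text
time: 2.5
ee_pos: [518.0, 137.6, 402.6]
tool_rot: [-0.0, 0.989, 0.15, 0.001]
ft_force: [0.2, -0.4, 0.0]
width: 0.3
```

Emit:
send_rows([
  {"x":0.015,"y":-0.05,"z":0,"ax":0,"ay":0,"az":0},
  {"x":0.03,"y":-0.09,"z":0,"ax":0,"ay":0,"az":0},
  {"x":0.03,"y":-0.09,"z":0,"ax":0,"ay":0,"az":0},
  {"x":0.03,"y":-0.09,"z":0,"ax":0,"ay":0,"az":0},
])

```text
time: 3.0
ee_pos: [547.8, 48.4, 402.5]
tool_rot: [-0.0, 0.989, 0.15, 0.001]
ft_force: [-0.3, 0.0, -0.4]
width: 0.0
```

```bash
cat > look.py <<'E'
import sys
from bench import r
from h import *
s=r.observe(); ci=r.camera_info('wrist'); im=r.capture('wrist'); cv2.imwrite(f'pics/{sys.argv[1]}.png',im[:,:,::-1])
print({k:np.round(s[k],3).tolist() for k in('time','ee_pos','tool_rot','ft_force','width','joints')})
np.save(sys.argv[1]+'.npy',ci,allow_pickle=True)
print(proj(ci,world([559.4,43.2,.493],np.r_[C,HING])).round().tolist())
E
python3 look.py w2
```

```text
{'time': 3.0, 'ee_pos': [547.809, 48.375, 402.468], 'tool_rot': [-0.0, 0.989, 0.15, 0.001], 'ft_force': [-0.277, 0.024, -0.367], 'width': 0.038, 'joints': [-0.605, 0.19, 0.523, 1.556, -0.096, 1.42, 0.226]}
[[345.0, 235.0], [317.0, 29.0], [157.0, 62.0], [207.0, 259.0], [327.0, 225.0], [273.0, 218.0], [290.0, 196.0], [298.0, 169.0], [296.0, 140.0], [284.0, 112.0], [262.0, 91.0]]
```

View pics/w2.png

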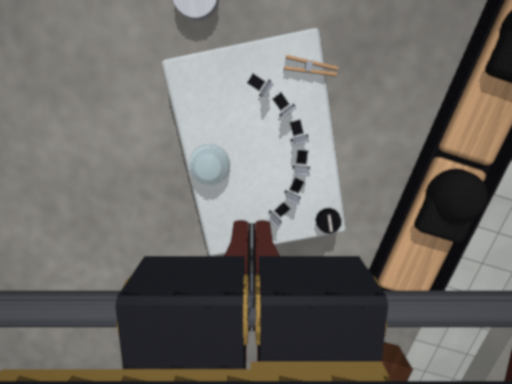

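The wrist view shows the whole row with slots from (282,209) to (257,82), the knob at (328,220), and far corners at (319,29) and (164,61), close to the prediction. Next I'll refine with slot blobs and edges.

```bash
python3 - <<'E'
from h import *
ci=np.load('w2.npy',allow_pickle=True).item()
g=cv2.imread('pics/w2.png',0)
roi=g[60:222,160:320].copy()
n,l,st,ce=cv2.connectedComponentsWithStats((roi<70).astype('uint8'))
ce=ce[1:][(st[1:,4]>30)&(st[1:,4]<400)]+[160,60]
ce=ce[np.argsort(-ce[:,1])]; print(ce.round(1).tolist(),st[1:,4])
corn=np.array([[343,230],[319,29],[164,61]]);k=np.array([[328,220.5]])
q=fit([(ci,np.array(C)[[0,1,2,4]],np.r_[corn,k])],[559,43,.493]);print('corners',q.x.round(3),q.fun.round(1).tolist())
if len(ce)==6:
    L=lambda d:np.c_[-60+120*np.cos(TH+d),120*np.sin(TH+d),TH*0+50]
    f=lambda v:np.r_[(proj(ci,world(v[:3],L(v[3])))-ce).ravel(),(proj(ci,world(v[:3],np.array(C)[[0,1,2,4]]))-np.r_[corn,k]).ravel()]
    w=least_squares(f,[559,43,.493,.1],x_scale=[10,10,.1,.1]);print(w.x.round(3),w.fun.round(1).tolist())
    t=least_squares(lambda v:f(v)[:12],w.x,x_scale=[10,10,.1,.1]);print('slots',t.x.round(3),world(t.x,[[-60,0,50]]).round(1),world(w.x,[[-60,0,50]]).round(1))
E
```

```text
[[282.2, 209.2], [296.6, 184.9], [301.4, 156.6], [296.1, 127.2], [280.4, 101.0], [255.6, 81.7]] [124 117 114 106 108  95  26   4   3]
corners [5.6056e+02 4.5246e+01 4.8800e-01] [2.4, 4.0, 0.2, -1.4, -5.2, -0.7, 0.0, 3.6]
[5.6187e+02 4.7212e+01 4.8600e-01 1.3100e-01] [-0.6, -0.6, -0.6, -0.3, -0.2, -0.1, -0.3, 0.2, -0.4, 0.4, -0.3, 0.6, 3.4, 3.3, 1.8, -2.5, -3.8, -2.0, 1.2, 2.8]
slots [5.60184e+02 5.12550e+01 5.60000e-01 5.80000e-02] [[509.3  19.4  50. ]] [[508.8  19.2  50. ]]
```

Emit:
send_rows([
  {"x":0.006,"y":-0.016,"z":-0.03,"ax":0,"ay":0,"az":-0.15},
  {"x":0.012,"y":-0.032,"z":-0.06,"ax":0,"ay":0,"az":-0.3},
  {"x":0.018,"y":-0.048,"z":-0.09,"ax":0,"ay":0,"az":-0.45},
  {"x":0.024,"y":-0.064,"z":-0.12,"ax":0,"ay":0,"az":-0.6},
  {"x":0.03,"y":-0.08,"z":-0.15,"ax":0,"ay":0,"az":-0.75},
  {"x":0.036,"y":-0.096,"z":-0.18,"ax":0,"ay":0,"az":-0.9},
  {"x":0.043,"y":-0.117,"z":-0.21,"ax":0,"ay":0,"az":-1.05},
  {"x":0.043,"y":-0.117,"z":-0.232,"ax":0,"ay":0,"az":-1.11},
  {"x":0.043,"y":-0.117,"z":-0.232,"ax":0,"ay":0,"az":-1.11},
])

```text
time: 4.18
ee_pos: [589.8, -66.1, 168.7]
tool_rot: [0.001, 0.92, -0.392, -0.001]
ft_force: [-0.1, 0.5, -0.2]
width: 0.5
```

```bash
python3 look.py w3; python3 - <<'E'
from bench import r
from h import *
a=r.capture('side');cv2.imwrite('pics/s3.png',cv2.resize(a[110:260,160:360,::-1],None,fx=3,fy=3,interpolation=cv2.INTER_CUBIC))
th=np.r_[-1.3:1.051:.05]
P=np.c_[508.5+120*np.cos(.487+th),18.5+120*np.sin(.487+th)]
for t,p in zip(th,P): print(round(t,2),p.round(1).tolist(),round(t+.487,3))
print(proj(np.load('w3.npy',allow_pickle=True).item(),[[508.5+120*np.cos(.487+t),18.5+120*np.sin(.487+t),53] for t in TH]).round().tolist())
E
```

```text
{'time': 4.175, 'ee_pos': [589.788, -66.143, 168.741], 'tool_rot': [0.001, 0.92, -0.392, -0.001], 'ft_force': [-0.105, 0.465, -0.164], 'width': 0.453, 'joints': [-0.47, 0.501, 0.694, 1.789, -0.375, 0.99, -0.431]}
[[358.0, 26.0], [-83.0, -111.0], [-89.0, 205.0], [270.0, 294.0], [312.0, 52.0], [251.0, 151.0], [224.0, 100.0], [179.0, 59.0], [121.0, 35.0], [60.0, 34.0], [6.0, 56.0]]
-1.3 [591.0, -68.7] -0.813
-1.25 [595.2, -64.4] -0.763
-1.2 [599.3, -60.0] -0.713
-1.15 [603.1, -55.4] -0.663
-1.1 [606.7, -50.5] -0.613
-1.05 [610.0, -45.5] -0.563
-1.0 [613.1, -40.4] -0.513
-0.95 [615.9, -35.1] -0.463
-0.9 [618.4, -29.7] -0.413
-0.85 [620.7, -24.1] -0.363
-0.8 [622.7, -18.4] -0.313
-0.75 [624.4, -12.7] -0.263
-0.7 [625.8, -6.9] -0.213
-0.65 [626.9, -1.0] -0.163
-0.6 [627.7, 5.0] -0.113
-0.55 [628.3, 10.9] -0.063
-0.5 [628.5, 16.9] -0.013
-0.45 [628.4, 22.9] 0.037
-0.4 [628.0, 28.9] 0.087
-0.35 [627.4, 34.9] 0.137
-0.3 [626.4, 40.8] 0.187
-0.25 [625.1, 46.7] 0.237
-0.2 [623.6, 52.5] 0.287
-0.15 [621.8, 58.2] 0.337
-0.1 [619.6, 63.8] 0.387
-0.05 [617.2, 69.3] 0.437
0.0 [614.5, 74.7] 0.487
0.05 [611.6, 79.9] 0.537
0.1 [608.4, 85.0] 0.587
0.15 [605.0, 89.9] 0.637
0.2 [601.3, 94.6] 0.687
0.25 [597.4, 99.1] 0.737
0.3 [593.2, 103.5] 0.787
0.35 [588.9, 107.6] 0.837
0.4 [584.3, 111.5] 0.887
0.45 [579.6, 115.2] 0.937
0.5 [574.6, 118.6] 0.987
0.55 [569.6, 121.8] 1.037
0.6 [564.3, 124.7] 1.087
0.65 [558.9, 127.4] 1.137
0.7 [553.4, 129.8] 1.187
0.75 [547.8, 131.9] 1.237
0.8 [542.1, 133.7] 1.287
0.85 [536.3, 135.2] 1.337
0.9 [530.4, 136.5] 1.387
0.95 [524.5, 137.4] 1.437
1.0 [518.5, 138.1] 1.487
1.05 [512.6, 138.4] 1.537
[[249.0, 147.0], [222.0, 95.0], [176.0, 53.0], [118.0, 28.0], [56.0, 27.0], [1.0, 49.0]]
```

View pics/w3.png

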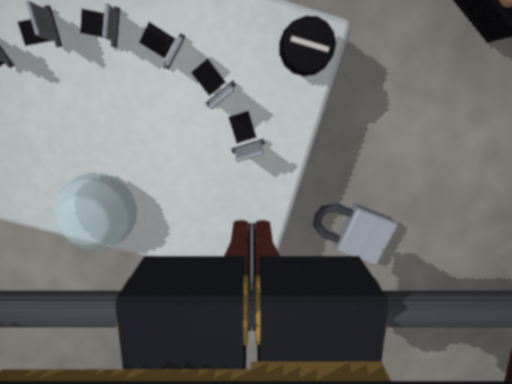

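View pics/s3.png

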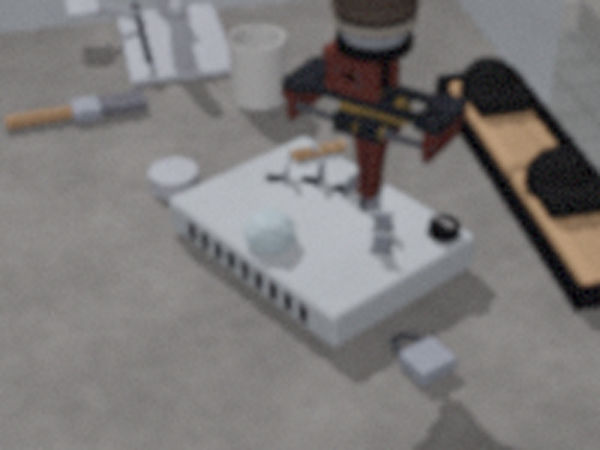

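The close wrist view shows slots at (243,127), (208,77), (157,40), (92,22) and (35,32), with the fingers clear of everything. I'll recheck the arc centre against these.

```bash
python3 - <<'E'
from h import *
cs=[np.load(f'{w}.npy',allow_pickle=True).item() for w in('w2','w3')]
c2=np.array([[282.2,209.2],[296.6,184.9],[301.4,156.6],[296.1,127.2],[280.4,101.0],[255.6,81.7]])
g=cv2.imread('pics/w3.png',0)[0:145,20:270]
n,l,st,ce=cv2.connectedComponentsWithStats((g<50).astype('uint8'))
c3=ce[1:][st[1:,4]>250]+[20,0];c3=c3[np.argsort(-c3[:,1])][:3];print(c3.round(1).tolist())
L=lambda d:np.c_[-60+120*np.cos(TH+d),120*np.sin(TH+d),TH*0+50]
kn=np.array([[83,-122,66.]]);K2=[[328,220.5]];K3=[[307,45]]
def f(v,m):
    r=[]
    if m&1:r+=[(proj(cs[0],world(v[:3],L(v[3])))-c2).ravel(),(proj(cs[0],world(v[:3],kn))-K2).ravel()]
    if m&2:r+=[(proj(cs[1],world(v[:3],L(v[3])[:3]))-c3).ravel(),(proj(cs[1],world(v[:3],kn))-K3).ravel()]
    return np.concatenate(r)
for m in(1,2,3):
    t=least_squares(f,[561,47,.487,.13],x_scale=[10,10,.1,.1],args=(m,));print(m,t.x.round(3),world(t.x,[[-60,0,50]]).round(1)[0],t.fun.round(1).tolist())
E
```

```text
[[242.1, 126.3], [207.9, 76.6], [156.4, 39.9]]
1 [5.61262e+02 4.86070e+01 4.96000e-01 1.15000e-01] [508.5  20.1  50. ] [-1.0, -0.8, -0.8, -0.4, -0.2, -0.3, -0.1, 0.0, -0.1, 0.1, 0.2, 0.2, 1.8, 1.2]
2 [5.61657e+02 4.89650e+01 4.87000e-01 1.19000e-01] [508.6  20.9  50. ] [-1.6, 0.4, -0.8, 0.6, 0.2, 0.3, 1.9, -1.1]
3 [5.6148e+02 4.8582e+01 4.9100e-01 1.2000e-01] [508.6  20.3  50. ] [-0.9, -0.9, -0.7, -0.5, -0.1, -0.4, 0.0, -0.1, 0.1, -0.1, 0.3, 0.1, 1.6, 1.6, -1.3, 0.4, -0.7, 0.7, 0.1, 0.7, 1.9, -1.3]
```

The fits agree: arc centre (508.5, 20), yaw 0.49. Descending just before flap0, with the tip at z≈65.

Emit:
send_rows([
  {"x":0.001,"y":-0.001,"z":-0.03,"ax":0,"ay":0,"az":0},
  {"x":0.001,"y":-0.001,"z":-0.05,"ax":0,"ay":0,"az":0},
  {"x":0.001,"y":-0.001,"z":-0.065,"ax":0,"ay":0,"az":0},
  {"x":0.001,"y":-0.001,"z":-0.075,"ax":0,"ay":0,"az":0},
  {"x":0.001,"y":-0.001,"z":-0.083,"ax":0,"ay":0,"az":0},
  {"x":0.001,"y":-0.001,"z":-0.083,"ax":0,"ay":0,"az":0},
  {"x":0.001,"y":-0.001,"z":-0.083,"ax":0,"ay":0,"az":0},
])

```text
time: 5.15
ee_pos: [592.4, -67.9, 88.3]
tool_rot: [-0.0, 0.92, -0.391, 0.001]
ft_force: [1.1, -0.4, -0.1]
width: 0.7
```

```bash
cat > nxt.py <<'E'
import sys
from bench import r
from h import *
s=r.observe();p=np.array(s['ee_pos']);q=s['tool_rot'];a=2*np.arctan2(q[2],q[1])
print(p.round(1),round(a,3),np.round(s['ft_force'],2),round(s['time'],2),np.round(s['joints'],2).tolist())
d=p[:2]-[508.5,20];t0=np.arctan2(d[1],d[0])-.49;print('th',round(t0,3),'rad',np.hypot(*d).round(1))
for i in range(1,11):
    t=t0+.05*i;print(((508.5+120*np.cos(t+.49)-p[0])/1e3).round(4),((20+120*np.sin(t+.49)-p[1])/1e3).round(4),((84.5-p[2])/1e3).round(4),(t+.49-a).round(3))
E
python3 nxt.py
```

```text
[592.4 -67.9  88.3] -0.804 [ 1.12 -0.36 -0.14] 5.15 [-0.41, 0.6, 0.63, 1.85, -0.46, 0.84, -0.36]
th -1.299 rad 121.5
0.0032 0.0053 -0.0038 0.046
0.0072 0.0098 -0.0038 0.096
0.011 0.0144 -0.0038 0.146
0.0146 0.0192 -0.0038 0.196
0.0179 0.0242 -0.0038 0.246
0.021 0.0294 -0.0038 0.296
0.0237 0.0347 -0.0038 0.346
0.0263 0.0402 -0.0038 0.396
0.0285 0.0457 -0.0038 0.446
0.0305 0.0514 -0.0038 0.496
```

Emit:
send_rows([
  {"x":0.003,"y":0.005,"z":-0.003,"ax":0,"ay":0,"az":0.046},
  {"x":0.007,"y":0.01,"z":-0.004,"ax":0,"ay":0,"az":0.096},
  {"x":0.011,"y":0.0145,"z":-0.004,"ax":0,"ay":0,"az":0.146},
  {"x":0.0145,"y":0.019,"z":-0.004,"ax":0,"ay":0,"az":0.196},
  {"x":0.018,"y":0.024,"z":-0.004,"ax":0,"ay":0,"az":0.246},
  {"x":0.021,"y":0.0295,"z":-0.004,"ax":0,"ay":0,"az":0.296},
  {"x":0.0235,"y":0.0345,"z":-0.004,"ax":0,"ay":0,"az":0.346},
  {"x":0.0265,"y":0.04,"z":-0.004,"ax":0,"ay":0,"az":0.396},
  {"x":0.0285,"y":0.0455,"z":-0.004,"ax":0,"ay":0,"az":0.446},
  {"x":0.0305,"y":0.0515,"z":-0.004,"ax":0,"ay":0,"az":0.496},
])

```text
time: 6.4
ee_pos: [623.0, -16.0, 84.3]
tool_rot: [-0.001, 0.988, -0.152, 0.001]
ft_force: [-0.4, 0.8, 0.2]
width: 0.4
```

```bash
python3 nxt.py; python3 look.py w4|head -0; python3 -c "
from bench import r;import cv2
a=r.capture('side');cv2.imwrite('pics/s4.png',cv2.resize(a[130:230,200:340,::-1],None,fx=5,fy=5,interpolation=cv2.INTER_CUBIC))"
```

```text
[623.  -16.   84.3] -0.305 [-0.45  0.84  0.19] 6.4 [-0.39, 0.62, 0.49, 1.77, -0.37, 0.84, -0.04]
th -0.794 rad 120.0
0.0017 0.0058 0.0002 0.051
0.003 0.0116 0.0002 0.101
0.0041 0.0175 0.0002 0.151
0.0049 0.0235 0.0002 0.201
0.0054 0.0294 0.0002 0.251
0.0055 0.0354 0.0002 0.301
0.0054 0.0414 0.0002 0.351
0.005 0.0474 0.0002 0.401
0.0043 0.0534 0.0002 0.451
0.0033 0.0593 0.0002 0.501Exception ignored on flushing sys.stdout:
BrokenPipeError: [Errno 32] Broken pipe
```

View pics/s4.png

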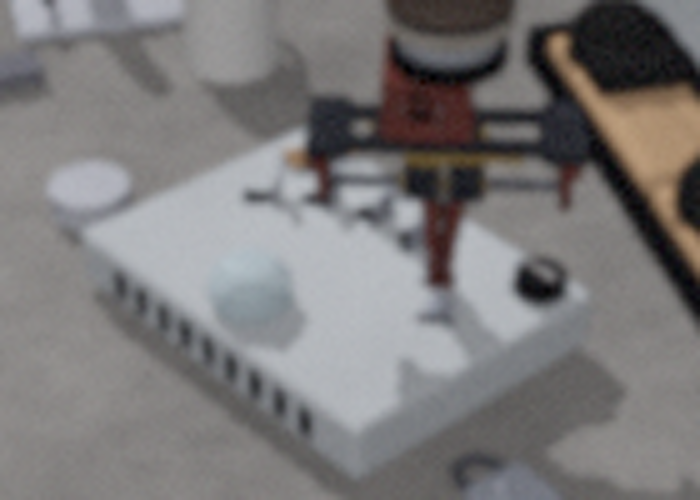

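Flap0 is shut (at about (432,315), slot covered), with the finger just above it and no notable force. Continuing.

Emit:
send_rows([
  {"x":0.0015,"y":0.006,"z":0,"ax":0,"ay":0,"az":0.05},
  {"x":0.003,"y":0.0115,"z":0,"ax":0,"ay":0,"az":0.1},
  {"x":0.004,"y":0.0175,"z":0,"ax":0,"ay":0,"az":0.15},
  {"x":0.005,"y":0.0235,"z":0,"ax":0,"ay":0,"az":0.2},
  {"x":0.0055,"y":0.0295,"z":0,"ax":0,"ay":0,"az":0.25},
  {"x":0.0055,"y":0.0355,"z":0,"ax":0,"ay":0,"az":0.3},
  {"x":0.0055,"y":0.0415,"z":0,"ax":0,"ay":0,"az":0.35},
  {"x":0.005,"y":0.0475,"z":0,"ax":0,"ay":0,"az":0.4},
  {"x":0.0045,"y":0.0535,"z":0,"ax":0,"ay":0,"az":0.45},
  {"x":0.0035,"y":0.0595,"z":0,"ax":0,"ay":0,"az":0.5},
])

```text
time: 7.75
ee_pos: [626.6, 44.6, 84.3]
tool_rot: [-0.001, 0.995, 0.099, 0.001]
ft_force: [-0.3, 0.1, -0.4]
width: 0.4
```

```bash
python3 nxt.py
```

```text
[626.6  44.6  84.3] 0.198 [-0.27  0.12 -0.42] 7.75 [-0.4, 0.6, 0.35, 1.75, -0.27, 0.83, 0.28]
th -0.284 rad 120.6
-0.002 0.0057 0.0002 0.057
-0.0036 0.0115 0.0002 0.107
-0.0056 0.0172 0.0002 0.157
-0.0078 0.0227 0.0002 0.207
-0.0103 0.0282 0.0002 0.257
-0.0131 0.0335 0.0002 0.307
-0.0161 0.0387 0.0002 0.357
-0.0194 0.0437 0.0002 0.407
-0.0229 0.0485 0.0002 0.457
-0.0267 0.0532 0.0002 0.507
```

Emit:
send_rows([
  {"x":-0.002,"y":0.0055,"z":0,"ax":0,"ay":0,"az":0.055},
  {"x":-0.0035,"y":0.0115,"z":0,"ax":0,"ay":0,"az":0.105},
  {"x":-0.0055,"y":0.017,"z":0,"ax":0,"ay":0,"az":0.155},
  {"x":-0.008,"y":0.0225,"z":0,"ax":0,"ay":0,"az":0.205},
  {"x":-0.0105,"y":0.028,"z":0,"ax":0,"ay":0,"az":0.255},
  {"x":-0.013,"y":0.0335,"z":0,"ax":0,"ay":0,"az":0.305},
  {"x":-0.016,"y":0.0385,"z":0,"ax":0,"ay":0,"az":0.355},
  {"x":-0.0195,"y":0.0435,"z":0,"ax":0,"ay":0,"az":0.405},
  {"x":-0.023,"y":0.0485,"z":0,"ax":0,"ay":0,"az":0.455},
  {"x":-0.0265,"y":0.053,"z":0,"ax":0,"ay":0,"az":0.505},
])

```text
time: 9.0
ee_pos: [599.8, 98.0, 84.3]
tool_rot: [-0.001, 0.938, 0.346, 0.001]
ft_force: [-0.8, 0.4, 0.5]
width: 0.4
```

```bash
python3 nxt.py
```

```text
[599.8  98.   84.3] 0.706 [-0.8   0.42  0.51] 9.0 [-0.4, 0.56, 0.22, 1.8, -0.16, 0.8, 0.61]
th 0.217 rad 120.0
-0.004 0.0044 0.0002 0.05
-0.0083 0.0087 0.0002 0.1
-0.0127 0.0127 0.0002 0.15
-0.0173 0.0166 0.0002 0.2
-0.0221 0.0201 0.0002 0.25
-0.0271 0.0235 0.0002 0.3
-0.0323 0.0265 0.0002 0.35
-0.0376 0.0294 0.0002 0.4
-0.043 0.0319 0.0002 0.45
-0.0486 0.0342 0.0002 0.5
```

Emit:
send_rows([
  {"x":-0.004,"y":0.0045,"z":0,"ax":0,"ay":0,"az":0.05},
  {"x":-0.0085,"y":0.0085,"z":0,"ax":0,"ay":0,"az":0.1},
  {"x":-0.0125,"y":0.0125,"z":0,"ax":0,"ay":0,"az":0.15},
  {"x":-0.0175,"y":0.0165,"z":0,"ax":0,"ay":0,"az":0.2},
  {"x":-0.022,"y":0.02,"z":0,"ax":0,"ay":0,"az":0.25},
  {"x":-0.027,"y":0.0235,"z":0,"ax":0,"ay":0,"az":0.3},
  {"x":-0.0325,"y":0.0265,"z":0,"ax":0,"ay":0,"az":0.35},
  {"x":-0.0375,"y":0.0295,"z":0,"ax":0,"ay":0,"az":0.4},
  {"x":-0.043,"y":0.032,"z":0,"ax":0,"ay":0,"az":0.45},
  {"x":-0.0485,"y":0.034,"z":0,"ax":0,"ay":0,"az":0.5},
])

```text
time: 10.25
ee_pos: [550.9, 132.1, 84.3]
tool_rot: [-0.001, 0.823, 0.569, 0.0]
ft_force: [-0.6, 0.7, -0.0]
width: 0.2
```

```bash
python3 nxt.py
```

```text
[550.9 132.1  84.3] 1.21 [-0.62  0.71 -0.04] 10.25 [-0.38, 0.5, 0.08, 1.89, -0.06, 0.76, 0.95]
th 0.719 rad 119.9
-0.0056 0.0021 0.0002 0.049
-0.0114 0.0038 0.0002 0.099
-0.0172 0.0052 0.0002 0.149
-0.0231 0.0063 0.0002 0.199
-0.029 0.0071 0.0002 0.249
-0.035 0.0077 0.0002 0.299
-0.041 0.0079 0.0002 0.349
-0.047 0.0078 0.0002 0.399
-0.053 0.0074 0.0002 0.449
-0.059 0.0068 0.0002 0.499
```

Emit:
send_rows([
  {"x":-0.0055,"y":0.002,"z":0,"ax":0,"ay":0,"az":0.05},
  {"x":-0.0115,"y":0.004,"z":0,"ax":0,"ay":0,"az":0.1},
  {"x":-0.017,"y":0.005,"z":0,"ax":0,"ay":0,"az":0.15},
  {"x":-0.023,"y":0.0065,"z":0,"ax":0,"ay":0,"az":0.2},
  {"x":-0.029,"y":0.007,"z":0,"ax":0,"ay":0,"az":0.25},
  {"x":-0.035,"y":0.0075,"z":0,"ax":0,"ay":0,"az":0.3},
  {"x":-0.041,"y":0.008,"z":0,"ax":0,"ay":0,"az":0.35},
  {"x":-0.041,"y":0.008,"z":0,"ax":0,"ay":0,"az":0.35},
])

```text
time: 11.25
ee_pos: [509.5, 140.1, 84.4]
tool_rot: [-0.002, 0.711, 0.704, -0.0]
ft_force: [-0.4, 0.7, 0.0]
width: 0.3
```

Emit:
send_rows([
  {"x":0,"y":0,"z":0.02,"ax":0,"ay":0,"az":0},
  {"x":0,"y":0,"z":0.06,"ax":0,"ay":0,"az":-0.1},
  {"x":0,"y":0,"z":0.11,"ax":0,"ay":0,"az":-0.25},
  {"x":0.01,"y":-0.02,"z":0.16,"ax":0,"ay":0,"az":-0.4},
  {"x":0.02,"y":-0.04,"z":0.2,"ax":0,"ay":0,"az":-0.55},
  {"x":0.03,"y":-0.06,"z":0.24,"ax":0,"ay":0,"az":-0.7},
  {"x":0.035,"y":-0.08,"z":0.28,"ax":0,"ay":0,"az":-0.85},
  {"x":0.035,"y":-0.09,"z":0.31,"ax":0,"ay":0,"az":-1.0},
  {"x":0.035,"y":-0.09,"z":0.315,"ax":0,"ay":0,"az":-1.15},
  {"x":0.035,"y":-0.09,"z":0.315,"ax":0,"ay":0,"az":-1.25},
])

```text
time: 12.5
ee_pos: [544.8, 49.9, 400.2]
tool_rot: [-0.001, 0.988, 0.152, 0.002]
ft_force: [0.2, -0.0, -1.0]
width: 0.6
```

```bash
python3 look.py w5; python3 - <<'E'
import cv2
a=cv2.imread('pics/w5.png')[0:260,130:400];cv2.imwrite('pics/w5c.png',cv2.resize(a,None,fx=2.3,fy=2.3,interpolation=cv2.INTER_CUBIC))
E
```

```text
{'time': 12.5, 'ee_pos': [544.84, 49.872, 400.23], 'tool_rot': [-0.001, 0.988, 0.152, 0.002], 'ft_force': [0.202, -0.018, -1.022], 'width': 0.623, 'joints': [-0.395, 0.177, 0.261, 1.555, -0.049, 1.413, 0.175]}
[[346.0, 237.0], [319.0, 31.0], [159.0, 64.0], [207.0, 262.0], [328.0, 227.0], [273.0, 220.0], [291.0, 198.0], [299.0, 171.0], [298.0, 142.0], [286.0, 115.0], [264.0, 93.0]]
```

View pics/w5c.png

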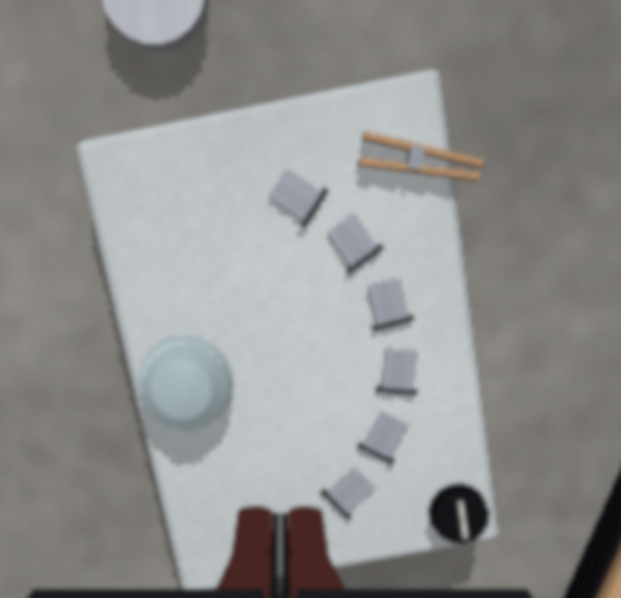

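All six slots are covered, with the flaps flat from (350,490) to (298,195). The dome and peg are where they were, and the arm is clear, so I'm handing in.

```bash
python3 -c "
from bench import r
print(r.hand_in())"
```

```text
the job is handed in; nothing more can be done
None
```

All six vent flaps are shut. I swept the closed fingertips once along the arc, starting at the knob end, with the tips about 15 mm above the dryer's top. I then lifted away and handed in at about 12.5 s of the 42 s allowed.

- **Flaps:** the last wrist picture shows all six lying flat over their slots. I judged that by eye, as there is no reading of the flap angles.
- **Order:** I saw flap0 shut partway through the sweep. I took no pictures of the others going over.
- **Force:** readings at the end of each move were about 1 N, close to the sensor's noise. Force during the moves was not recorded.
- **Surroundings:** the dome and peg look unmoved in the last picture. The wax tin is only partly in view there, and the padlock, mug, flashlight and brush are out of it. The arm was never low near any of these.
- **Disagreements:**
  - The dryer's corners fitted the calibration up to about 5 pixels off, so I aimed by the slots and knob. They gave the same arc centre to within about 1 mm in two views.
  - My first two move calls were refused because the rows lacked some keys, so nothing moved then.

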